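# Reset the ratchet of the draining board and prop it at its second notch

### The arm

A 6-joint arm with a two-finger parallel gripper is mounted at the origin on the work surface. World frame = base frame: x ahead of the robot, y to its left, z up, the work surface at z = 0. Lengths are in mm, angles in rad, forces in N, time in s.
With the tool pointing down it reaches from about 275 to 725 mm from the base axis. Payload 15.9 kg.
Tool frame: the origin (TCP) lies midway between the tips of the shut fingers; the grasp point (between the pads) lies 19 mm behind it; y points along the fingers, x is the direction in which the jaws open and shut, and the axes are right-handed (so a half turn about y gives the same grasp; the last joint's range is limited). The gripper opens to 85 mm and grips with 20 to 120 N. Pads are 22 mm wide; open, the fingers measure 114 mm over their backs; the gripper's body (76 mm by 85 mm) begins 54 mm behind the grasp point. The pads swing forward as they close: fully open they stand 13 mm farther back than shut.
Start: joints at [1.21, 0.213, -0.034, 1.323, 0, 1.571], TCP at [176.505, 467.794, 231.306] pointing down, gripper open.
Joint ranges: [-2.98, 2.98], [-0.74, 1.72], [-1.14, 1.35], [-2.1, 2.04], [-1.57, 1.44], [-3.14, 3.14]. Speed limits (rad/s): [1.89, 1.89, 2.39, 2.57, 3.14, 3.14].

### API

Orientations are given as a 3x3 rotation matrix whose columns are the frame's x, y, z axes.
In Python, from plant import bot, get_image, calibration, close_job gives the robot as it stands.
- The arm moves only by the tool arm_command, never from a script. Its argument "targets" is a list of rows, each a list of 2 entries, a list of its own where there are three numbers: the shift along the tool's x, y, z in units of 40 mm (1.0 is 40 mm), then the turn, a rotation vector about the tool's x, y, z in rad. A call has 1 to 12 rows; each row is the pose to reach, as a shift and turn from the pose commanded when the call began, along the tool's axes at that moment; what a row does not reach only later rows make up. A row lasts 1/12 s, in which the tool goes at most 41.7 mm and 7.16 degrees, less where a joint would pass 70% of its speed; a pose out of reach is approached as far as the arm can. A call with a gripper value outside its range is refused whole. "claw" is the finger opening in mm, from 0 to 85.4, set as the call begins (left out, the last holds). The fingers move at their own pace and stop on an object; "squeeze" is the grip in N (left out, the last holds). Time passes only in rows, so rows that repeat a pose let the fingers close. It gives the time, the measured TCP pose, the force and the opening at its end, in the units of the state.
- bot.get_obs(): the state, without advancing time (a new reading comes with each control period).
- get_image(name): name is "scene" or "top" or "wrist"; returns (picture, depth): 400x640x3 uint8, blue, green, red; 400x640 float32, mm along the optical axis (not along the pixel's ray), 0 where there is no reading.
- calibration(name): a dict with "camera_matrix" (3x3 intrinsics, pixels), "k1" (the pictures are not rectified: a ray, as slopes to the right and down, at radius r is drawn at 1 + k1 r^2 times it, then the intrinsics apply), "camera_from_world" (4x4, takes a point from world to camera coordinates). Camera axes: x right, y up, looking along -z (the intrinsics and any distortion apply to the point x, -y, -z); pixel columns grow to the right and rows downward; lengths in mm; the calibration is good to about 2 mm. A picture is of the moment at which its call begins: read the wrist's pose just before it. calibration takes no time and is no camera call; for the wrist camera it gives the pose at the moment of the call.
- close_job(): hands the job in, once; it reports no verdict.
The state is a dict: "clock": time; "qpos": joint angles; "qvel": joint speeds; "effort": joint torques, N m; "eef_pos": TCP position; "orientation": TCP orientation; "wrist_force": force on the tool from outside, world axes, zero at the start; "wrist_torque": the same for the moment, N m; "finger_gap": finger opening in mm.
Only numpy, scipy, OpenCV 4.12 (cv2) and the standard library are available. Lean on these libraries where they do the work, as an engineer would, in place of code of your own. Each camera call takes 0.05 s, during which the arm holds its last target. There are 200 camera calls.

### The job

The slatted draining board is propped too steep, and its ratchet lets it only go up: raise it by its handle past the last notch, carefully on against the springy end stop (without forcing it) so that the prop lets go, and lower it gently all the way down until it lies fully flat. Then raise it again and leave it resting, propped at its second notch counted from flat. Do not let the board drop, and leave the other kitchen things where they are.

Things in the scene. Friction and masses are not known exactly. Their poses are not given: they have to be found in the camera images.
- hinge (a point): middle of the board's hinge axis, 95 mm above the counter, on the fixed steel stand (280 mm wide, front rest 150 mm before the hinge). Its axes do not move with the board: x level, from handle end to hinge end (away from the robot at yaw 0), y along the hinge axis, z up.
- board (a joint): angle of the slatted wooden board (240 mm wide, 180 mm long, 0.55 kg, about 2.5 N at the handle), 0 = flat, positive = handle end raised. The prop holds it against falling at four notches: 0.22, 0.44, 0.66, 0.88 rad (first to fourth). A notch catches once the board is raised 0.04 rad past it and let down again. It starts at the second, third or fourth and falls if let go unpropped.
- handle (a point): centre of the board's handle: a wooden barrel 40 mm long (along the hinge axis, y), 18 mm in diameter, 220 mm from the hinge axis, on a steel stem 12 mm wide that leaves 33 mm free between barrel and slats. Pinched on its end faces (fingers closing along y, tool down) it can turn in the grip as the board swings. x: along the board to the hinge; the axes turn with the board.
- ratchet (a point): centre of the ratchet disc, beside the board on the +y side: pinned disc, tumbling prop with a round weight; not to be touched. Above the fourth notch the prop lets go (weight tips towards the handle) somewhere from 1.0 to 1.4 rad, different each time. About 0.015 rad on, a springy end stop is felt (3.5 N per mm at the handle): press at most 10 N. Board flat: the prop swings in again.
- sugar_bowl: white ceramic sugar bowl, 96 mm wide, 92 mm high, origin at its underside; bystander
- canister: white plastic canister with a grey twist cap, 88 mm wide, 143 mm high, origin at its underside; bystander
- pan_lid: steel saucepan lid lying flat, 150 mm wide, 38 mm high with its knob, origin at its underside; bystander

How it is judged (in metres and radians):
On the way, in this order (a step that is already met when the one before it is completed fails the run):
1. the board is raised past its fourth notch to the top (value of joint board above 0.98 rad), for 0.05 s.
2. the prop has let go and the board is lowered until it lies flat (value of joint board below 0.03 rad), for 0.2 s.
3. the board is raised again to its second notch (value of joint board between 0.38 and 0.6 rad), for 0.2 s.
At the end, for the whole second after the job is handed in: the board rests, let go and still, on the prop at its second notch (0.38 to 0.50 rad), after the prop was thrown over at the top and the board was laid flat (value of joint board between 0.38 and 0.5 rad and velocity of joint board between -0.05 and 0.05 rad/s); the robot touches nothing.
It fails at once if the board is dropped (it falls faster than 1.6 rad/s) (velocity of joint board below -1.6 rad/s).
It fails at once if the end stop is forced (more than about 12 N at the handle) (contact force between bump_c0 and prop_c2 above 32 N).
It fails at once if the sugar bowl is disturbed (distance of sugar_bowl from where it was at the start of the episode above 0.02 m).
It fails at once if the canister is disturbed (distance of canister from where it was at the start of the episode above 0.02 m).
It fails at once if the saucepan lid is disturbed (distance of pan_lid from where it was at the start of the episode above 0.02 m).
It also fails if it takes over 64 s, if anything falls off the work surface, if the arm or the gripper's body presses on something with over 40 N, if the wrist force passes 120 N, or if a joint passes its speed limit or range.

## Working session

There is one attempt and no reset: what is moved stays moved. The work goes in short steps, Python scripts to look and compute and a tool call to move; the robot and the scene stay as the last step left them, time stands still between calls to the robot, and variables do not carry over. Pictures are saved under pics/ and viewed, about 8 in all and at most 12, crops included, and the job is handed in when it is done.

Besides the shell and the picture viewer there is one more tool, called after ">>>" as name(argument=value, ...) on one line, values as JSON. arm_command: Moves the arm, as the interface text tells. Its arguments: {"type":"object","properties":{"targets":{"type":"array","items":{"type":"array"}},"claw":{"type":"number"},"squeeze":{"type":"number"}},"required":["targets"]}

```bash
mkdir -p pics; ls; cat > h.py <<'E'
import numpy as np, cv2
from plant import bot, get_image, calibration, close_job
def pts(depth,c):
    K=np.array(c["camera_matrix"]);T=np.array(c["camera_from_world"])
    v,u=np.mgrid[0:depth.shape[0],0:depth.shape[1]].astype(np.float32)
    n=cv2.undistortPoints(np.stack([u.ravel(),v.ravel()],1)[:,None].astype(np.float64),K,np.array([c["k1"],0,0,0.])).reshape(-1,2)
    d=depth.ravel().astype(float)
    P=np.stack([n[:,0]*d,-n[:,1]*d,-d],1)
    R,t=T[:3,:3],T[:3,3]
    W=(P-t)@R
    W[d==0]=np.nan
    return W.reshape(*depth.shape,3)
def snap(name):
    o=bot.get_obs();c=calibration(name);i,d=get_image(name)
    return o,i,pts(d,c)
E
python3 - <<'E'
from h import *
for n in ["scene","top"]:
    o,i,W=snap(n); cv2.imwrite(f"pics/{n}0.png",i); np.save(f"pics/{n}0.npy",W)
print({k:np.round(v,3) for k,v in o.items()})
E
```

```text
pics
{'clock': np.float64(0.05), 'qpos': array([ 1.21 ,  0.213, -0.035,  1.323,  0.   ,  1.571]), 'qvel': array([-0.   , -0.   ,  0.001, -0.002,  0.   , -0.   ]), 'effort': array([-1.0000e-03, -6.8795e+01,  4.8835e+01,  1.2000e-02, -0.0000e+00,
        0.0000e+00]), 'eef_pos': array([176.393, 467.506, 230.835]), 'orientation': array([[ 0.353, -0.   , -0.936],
       [ 0.936, -0.001,  0.353],
       [-0.001, -1.   ,  0.   ]]), 'wrist_force': array([ 0.833, -0.193, -0.367]), 'wrist_torque': array([ 0.082,  0.027, -0.026]), 'finger_gap': np.float64(85.418)}
```

View pics/scene0.png

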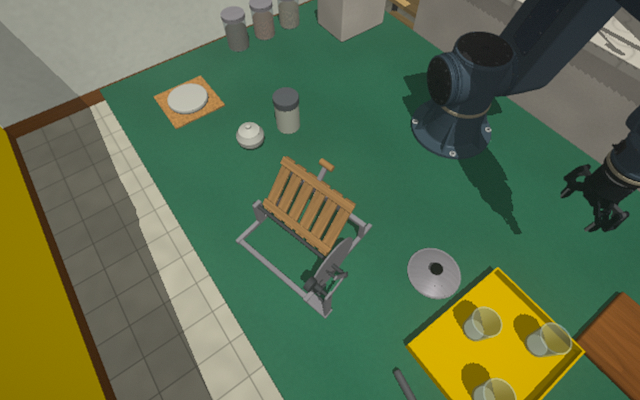

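View pics/top0.png

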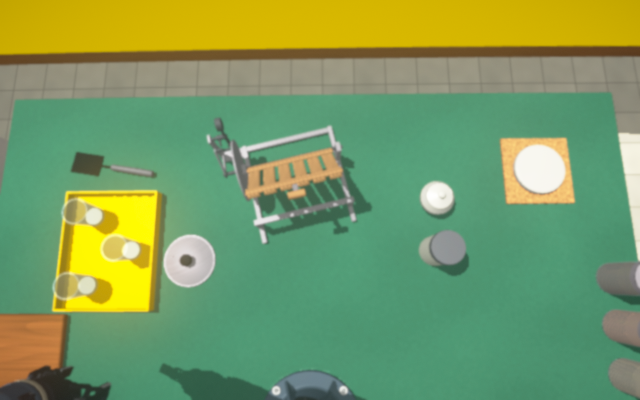

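The scene view shows the board propped steeply, with its handle at about (326,164) and the ratchet at (335,265). In the top view the handle is at about (296,193). The lid is to the left at (189,261), and the bowl and canister are to the right. Next I'll fit the board.

```bash
python3 - <<'E'
from h import *
for n,(x0,y0,x1,y1) in dict(scene=(250,150,370,260),top=(235,140,355,205)).items():
    i=cv2.imread(f"pics/{n}0.png");W=np.load(f"pics/{n}0.npy")
    h=cv2.cvtColor(i,cv2.COLOR_BGR2HSV)
    m=cv2.inRange(h,(8,90,60),(22,255,255));b=np.zeros_like(m);b[y0:y1,x0:x1]=255;m&=b
    k,l,s,c=cv2.connectedComponentsWithStats(m)
    for j in range(1,k):
        if s[j,4]>25:
            P=W[l==j];P=P[~np.isnan(P[:,0])];print(n,s[j],np.round(c[j]),np.round(np.median(P,0)))
    P=W[m>0];P=P[~np.isnan(P[:,0])];P=P[P[:,2]>80]
    c=np.median(P,0)
    for _ in range(5):
        u,S,v=np.linalg.svd(P-c,full_matrices=False);d=(P-c)@v[2];P=P[abs(d)<max(8,0)] if _>0 else P[abs(d)<25];c=P.mean(0)
    nn=v[2]*np.sign(v[2,2]);print("normal",nn.round(3),"ang",np.arccos(nn[2]).round(3),"yaw",np.arctan2(-nn[1],-nn[0]).round(3),"c",c.round(1))
    print(P[:,2].min(),P[:,2].max())
    for name,q in dict(scene=[("bowl",250,135),("can",286,100),("lid",433,270)],top=[("bowl",437,198),("can",449,248),("lid",188,260)])[n] if 0 else []: pass
    for q in dict(scene=[(250,135),(286,100),(435,268)],top=[(437,198),(449,248),(188,260)])[n]: print(q,W[q[1],q[0]].round())
E
```

```text
scene [ 263  157   92   99 4215] [308. 205.] [652.  46. 172.]
scene [319 158  15  13 100] [326. 164.] [579.  22. 271.]
normal [0.748 0.181 0.638] ang 0.879 yaw -2.904 c [653.1  42.5 177.6]
104.09411427541029 275.3219854458995
(250, 135) [ 620. -338.   71.]
(286, 100) [ 472. -337.  143.]
(435, 268) [445. 346.  37.]
top [ 245  148   98   51 2416] [291. 173.] [645.  40. 184.]
top [287 189  19  10 133] [296. 194.] [575.  20. 271.]
normal [0.744 0.18  0.643] ang 0.872 yaw -2.904 c [645.6  37.7 188.8]
118.53811414483624 275.2047585956269
(437, 198) [ 601. -354.   76.]
(449, 248) [ 459. -356.  143.]
(188, 260) [437. 341.  35.]
```

Both views agree: the board is at about 0.88 rad (fourth notch), with yaw about 0.237. The handle is near (577,21,265) and the hinge near (713,54,95). I'll move above the handle now.

>>> arm_command(targets=[[[-1,-2.75,-2],[0,-0.1,0]],[[-2,-2.75,-4],[0,-0.2,0]],[[-6.92,-2.75,-13.33],[0,-0.598,0]],[[-6.92,-2.75,-13.33],[0,-0.598,0]],[[-6.92,-2.75,-13.33],[0,-0.598,0]],[[-6.92,-2.75,-13.33],[0,-0.598,0]],[[-6.92,-2.75,-13.33],[0,-0.598,0]],[[-6.92,-2.75,-13.33],[0,-0.598,0]],[[-6.92,-2.75,-13.33],[0,-0.598,0]],[[-6.92,-2.75,-13.33],[0,-0.598,0]],[[-6.92,-2.75,-13.33],[0,-0.598,0]],[[-6.92,-2.75,-13.33],[0,-0.598,0]]], claw=85, squeeze=30)

```text
clock: 1.1
eef_pos: [485.4, 123.1, 326.1]
orientation: [[-0.235, -0.0, -0.972], [0.972, -0.0, -0.235], [0.0, -1.0, 0.0]]
wrist_force: [0.2, 1.3, -0.1]
finger_gap: 85.1
```

>>> arm_command(targets=[[[-1,-0.3,-0.55],[0,0,0]],[[-2,-0.3,-1.1],[0,0,0]],[[-3,-0.3,-1.6],[0,0,0]],[[-3,-0.3,-1.6],[0,0,0]],[[-3,-0.3,-1.6],[0,0,0]],[[-3,-0.3,-1.6],[0,0,0]]])

```text
clock: 1.6
eef_pos: [575.0, 23.0, 337.2]
orientation: [[-0.233, -0.001, -0.972], [0.972, 0.0, -0.233], [0.0, -1.0, 0.001]]
wrist_force: [-0.2, 0.4, -0.1]
finger_gap: 85.0
```

```bash
python3 - <<'E'
from h import *
o,i,W=snap("wrist"); cv2.imwrite("pics/wr0.png",i); np.save("pics/wr0.npy",W)
print(o["eef_pos"],o["qpos"].round(3))
ex=np.array([.972,.235,0]);ey=np.array([-.235,.972,0])
h=cv2.cvtColor(i,cv2.COLOR_BGR2HSV);m=cv2.inRange(h,(8,90,60),(22,255,255))
k,l,s,c=cv2.connectedComponentsWithStats(m)
for j in range(1,k):
    if s[j,4]>60:
        P=W[l==j];P=P[~np.isnan(P[:,0])]
        if len(P): print(s[j],c[j].round(),np.median(P,0).round(1),"ey",np.percentile(P@ey,[1,50,99]).round(1),"ex",np.percentile(P@ex,[1,50,99]).round(1),"z",np.percentile(P[:,2],[1,99]).round())
E
```

```text
[575.03501909  22.97436853 337.19932017] [ 0.04   0.404  0.495  1.664  0.    -0.196]
[ 283  197   56   23 1264] [310. 208.] [574.1  18.2 271.4] ey [-136.7 -117.   -77.1] ex [556.  562.1 642.4] z [  1. 274.]
[  177   222   270    51 10005] [313. 245.] [627.3  34.8 229. ] ey [-229.3 -115.1   -4.4] ex [588.7 607.1 698. ] z [121. 238.]
```

View pics/wr0.png

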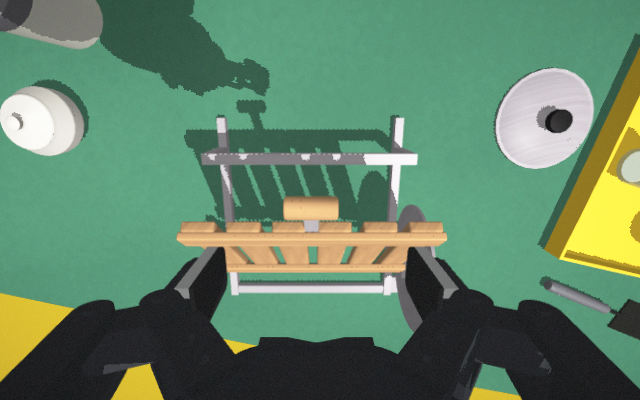

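The wrist view shows the barrel at (310,208), between the fingers and about 4 mm off centre along the jaw axis. I'll correct that, descend and pinch.

>>> arm_command(targets=[[[-0.1,0.5,0.06],[0,0,0]],[[-0.1,1.0,0.06],[0,0,0]],[[-0.1,1.5,0.06],[0,0,0]],[[-0.1,2.0,0.06],[0,0,0]],[[-0.1,2.4,0.06],[0,0,0]],[[-0.1,2.4,0.06],[0,0,0]],[[-0.1,2.4,0.06],[0,0,0]]])

```text
clock: 2.23
eef_pos: [572.6, 20.1, 242.3]
orientation: [[-0.236, -0.001, -0.972], [0.972, 0.0, -0.236], [0.0, -1.0, 0.001]]
wrist_force: [0.2, -0.1, 0.4]
finger_gap: 85.0
```

>>> arm_command(targets=[[[0,0,0],[0,0,0]],[[0,0,0],[0,0,0]],[[0,0,0],[0,0,0]],[[0,0,0],[0,0,0]],[[0,0,0],[0,0,0]],[[0,0,0],[0,0,0]],[[0,0,0],[0,0,0]],[[0,0,0],[0,0,0]]], claw=30, squeeze=40)

```text
clock: 2.9
eef_pos: [573.7, 18.7, 242.8]
orientation: [[-0.235, 0.001, -0.972], [0.972, -0.001, -0.235], [-0.001, -1.0, -0.001]]
wrist_force: [-2.7, -3.4, 6.0]
finger_gap: 39.2
```

>>> arm_command(targets=[[[0,-0.035,-0.042],[0,0,0]],[[0,-0.07,-0.085],[0,0,0]],[[0,-0.14,-0.17],[0,0,0]],[[0,-0.2,-0.26],[0,0,0]],[[0,-0.266,-0.35],[0,0,0]],[[0,-0.266,-0.35],[0,0,0]],[[0,-0.266,-0.35],[0,0,0]]])

```text
clock: 3.48
eef_pos: [586.9, 21.8, 253.0]
orientation: [[-0.235, -0.0, -0.972], [0.972, -0.001, -0.235], [-0.001, -1.0, 0.001]]
wrist_force: [-5.6, -3.9, 5.0]
finger_gap: 39.1
```

```bash
cat >> h.py <<'E'
def boardang(save=None):
    out=[]
    for n,(x0,y0,x1,y1) in dict(scene=(230,130,380,270)).items():
        o,i,W=snap(n)
        if save: cv2.imwrite(f"pics/{save}.png",cv2.resize(i[140:330,220:400],None,fx=3,fy=3,interpolation=cv2.INTER_CUBIC))
        m=cv2.inRange(cv2.cvtColor(i,cv2.COLOR_BGR2HSV),(8,90,60),(22,255,255));b=np.zeros_like(m);b[y0:y1,x0:x1]=255
        P=W[(m&b)>0];P=P[~np.isnan(P[:,0])];P=P[P[:,2]>80];c=np.median(P,0)
        for k in range(6):
            u,S,v=np.linalg.svd(P-c,full_matrices=False);d=(P-c)@v[2];P=P[abs(d)<(25 if k==0 else 8)];c=P.mean(0)
        nn=v[2]*np.sign(v[2,2]);ang=np.arctan2(nn@[.972,.235,0],nn[2])
        print(n,"board",round(ang,3),len(P))
    print(o["eef_pos"].round(1),o["wrist_force"].round(1),o["finger_gap"].round(1))
E
python3 -c "from h import *;boardang('s1')"
```

```text
scene board 0.953 3962Traceback (most recent call last):
  File "<string>", line 1, in <module>
    from h import *;boardang('s1')
                    ~~~~~~~~^^^^^^
  File "h.py", line 27, in boardang
    print(o["eef_pos"].round(1),o["wrist_force"].round(1),o["finger_gap"].round(1))
                                                          ^^^^^^^^^^^^^^^^^^^^^
AttributeError: 'float' object has no attribute 'round'
```

View pics/s1.png

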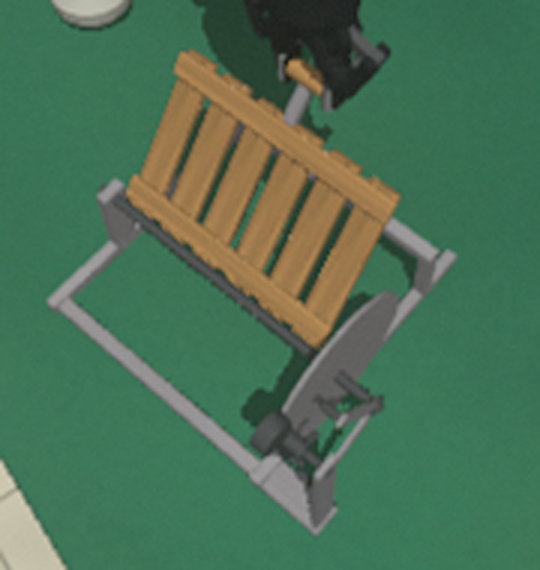

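The board is at 0.953 rad and the grip is good. In the crop the weight is at (270,435), still on the far side from the handle. The tangential force is about -2.3 N, which is just the board's weight. I'll go on in small steps.

>>> arm_command(targets=[[[0,-0.03,-0.04],[0,0,0]],[[0,-0.07,-0.08],[0,0,0]],[[0,-0.1,-0.12],[0,0,0]],[[0,-0.13,-0.16],[0,0,0]],[[0,-0.13,-0.16],[0,0,0]],[[0,-0.13,-0.16],[0,0,0]]])

```text
clock: 4.03
eef_pos: [593.6, 23.5, 257.8]
orientation: [[-0.235, -0.0, -0.972], [0.972, -0.001, -0.235], [-0.001, -1.0, 0.0]]
wrist_force: [-0.1, -5.4, -3.1]
finger_gap: 39.0
```

```bash
sed -i 's/o\["finger_gap"\].round(1)/round(float(o["finger_gap"]),1)/' h.py; cat >> h.py <<'E'
def tang(p,f,H=702,off=0):
    ex=np.array([.972,.235]);d=H-p[:2]@ex;z=p[2]+off-95
    th=np.arctan2(z,d);fx=f[:2]@ex
    return th,np.hypot(d,z),fx*np.sin(th)+f[2]*np.cos(th),-fx*np.cos(th)+f[2]*np.sin(th)
E
python3 - <<'E'
from h import *
a=np.array
for p in ([573.7,18.7,242.8],[586.9,21.8,253.0]):
    print(tang(a(p),a([0,0,0]),702,22.))
boardang()
E
```

```text
(np.float64(0.8814025573876011), np.float64(220.05315029512758), np.float64(0.0), np.float64(0.0))
(np.float64(0.9585425436772643), np.float64(219.9534920478418), np.float64(0.0), np.float64(0.0))
scene board 0.991 3939
[593.6  23.5 257.8] [-0.1 -5.4 -3.1] 39.0
```

>>> arm_command(targets=[[[0,-0.02,-0.03],[0,0,0]],[[0,-0.04,-0.063],[0,0,0]],[[0,-0.053,-0.084],[0,0,0]],[[0,-0.053,-0.084],[0,0,0]],[[0,-0.053,-0.084],[0,0,0]]])

```text
clock: 4.5
eef_pos: [596.8, 24.2, 259.9]
orientation: [[-0.235, -0.0, -0.972], [0.972, -0.001, -0.235], [-0.001, -1.0, 0.0]]
wrist_force: [0.2, -6.2, -2.2]
finger_gap: 39.0
```

>>> arm_command(targets=[[[0,-0.013,-0.021],[0,0,0]],[[0,-0.026,-0.042],[0,0,0]],[[0,-0.039,-0.064],[0,0,0]],[[0,-0.039,-0.064],[0,0,0]],[[0,-0.039,-0.064],[0,0,0]]])

```text
clock: 4.92
eef_pos: [599.3, 24.8, 261.5]
orientation: [[-0.235, -0.0, -0.972], [0.972, -0.001, -0.235], [-0.001, -1.0, 0.0]]
wrist_force: [0.7, -5.1, -1.0]
finger_gap: 39.0
```

>>> arm_command(targets=[[[0,-0.013,-0.021],[0,0,0]],[[0,-0.026,-0.043],[0,0,0]],[[0,-0.039,-0.065],[0,0,0]],[[0,-0.039,-0.065],[0,0,0]]])

```text
clock: 5.25
eef_pos: [601.8, 25.4, 263.1]
orientation: [[-0.235, -0.0, -0.972], [0.972, -0.001, -0.235], [-0.001, -1.0, 0.0]]
wrist_force: [-0.3, -5.2, -1.5]
finger_gap: 39.1
```

```bash
cat >> h.py <<'E'
def chk():
    i,_=get_image("scene");o=bot.get_obs()
    r=i[265:320,300:360]
    g=cv2.cvtColor(r,cv2.COLOR_BGR2GRAY).astype(int)
    import os
    d=-1
    if os.path.exists("ref.npy"): d=int((abs(np.load("ref.npy")-g)>25).sum())
    np.save("ref.npy",g)
    w=i[280:290,305:315].mean().round(1)
    t=tang(o["eef_pos"],o["wrist_force"],702,22.)
    print("changed px",d,"weight patch",w,"th %.3f r %.1f ft %.2f fr %.2f"%t, "clock",round(float(o["clock"]),2))
    cv2.imwrite("pics/c.png",cv2.resize(i[230:330,290:390],None,fx=5,fy=5,interpolation=cv2.INTER_CUBIC))
E
python3 -c "from h import *;chk()"
```

```text
changed px -1 weight patch 73.5 th 1.042 r 220.2 ft -2.07 fr -0.61 clock 5.3
```

>>> arm_command(targets=[[[0,-0.013,-0.022],[0,0,0]],[[0,-0.026,-0.044],[0,0,0]],[[0,-0.038,-0.066],[0,0,0]],[[0,-0.038,-0.066],[0,0,0]]])

```text
clock: 5.63
eef_pos: [604.4, 26.1, 264.6]
orientation: [[-0.235, -0.0, -0.972], [0.972, -0.001, -0.235], [-0.001, -1.0, 0.0]]
wrist_force: [0.2, -6.5, -0.7]
finger_gap: 39.3
```

```bash
python3 -c "from h import *;chk()"
```

```text
changed px 0 weight patch 73.6 th 1.056 r 220.2 ft -2.09 fr 0.39 clock 5.68
```

View pics/c.png

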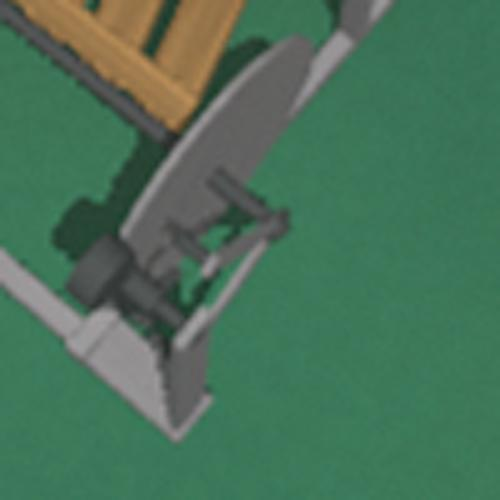

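The weight is still on the far side, at (95,270) in the crop. With the camera check I can take 4.5 mm steps. In the worst case that goes 1.2 mm into the stop, about 4 N.

>>> arm_command(targets=[[[0,-0.018,-0.033],[0,0,0]],[[0,-0.036,-0.066],[0,0,0]],[[0,-0.054,-0.099],[0,0,0]],[[0,-0.054,-0.099],[0,0,0]],[[0,-0.054,-0.099],[0,0,0]]])

```text
clock: 6.1
eef_pos: [608.2, 26.9, 266.9]
orientation: [[-0.235, 0.0, -0.972], [0.972, -0.001, -0.235], [-0.001, -1.0, 0.0]]
wrist_force: [-0.3, -5.3, -0.2]
finger_gap: 39.1
```

```bash
python3 -c "from h import *;chk()"
```

```text
changed px 0 weight patch 73.5 th 1.076 r 220.2 ft -2.61 fr -0.40 clock 6.15
```

>>> arm_command(targets=[[[0,-0.018,-0.033],[0,0,0]],[[0,-0.035,-0.066],[0,0,0]],[[0,-0.052,-0.1],[0,0,0]],[[0,-0.052,-0.1],[0,0,0]],[[0,-0.052,-0.1],[0,0,0]]])

```text
clock: 6.57
eef_pos: [612.1, 27.9, 269.0]
orientation: [[-0.235, 0.0, -0.972], [0.972, -0.001, -0.235], [-0.001, -1.0, 0.0]]
wrist_force: [-0.8, -6.4, -0.6]
finger_gap: 39.3
```

```bash
python3 -c "from h import *;chk()"
```

```text
changed px 0 weight patch 73.5 th 1.097 r 220.3 ft -2.04 fr 0.33 clock 6.62
```

>>> arm_command(targets=[[[0,-0.017,-0.033],[0,0,0]],[[0,-0.033,-0.067],[0,0,0]],[[0,-0.05,-0.1],[0,0,0]],[[0,-0.05,-0.1],[0,0,0]],[[0,-0.05,-0.1],[0,0,0]]])

```text
clock: 7.03
eef_pos: [616.0, 28.8, 271.0]
orientation: [[-0.235, 0.0, -0.972], [0.972, -0.001, -0.235], [-0.001, -1.0, -0.0]]
wrist_force: [-0.9, -6.0, -0.9]
finger_gap: 39.4
```

```bash
python3 -c "from h import *;chk()"
```

```text
changed px 0 weight patch 73.7 th 1.117 r 220.3 ft -2.52 fr 1.27 clock 7.08
```

>>> arm_command(targets=[[[0,-0.016,-0.034],[0,0,0]],[[0,-0.032,-0.068],[0,0,0]],[[0,-0.048,-0.102],[0,0,0]],[[0,-0.048,-0.102],[0,0,0]],[[0,-0.048,-0.102],[0,0,0]]])

```text
clock: 7.5
eef_pos: [620.0, 29.8, 273.0]
orientation: [[-0.235, 0.0, -0.972], [0.972, -0.001, -0.235], [-0.001, -1.0, -0.0]]
wrist_force: [-1.0, -5.4, -0.0]
finger_gap: 39.0
```

```bash
python3 -c "from h import *;chk()"
```

```text
changed px 1 weight patch 73.7 th 1.138 r 220.3 ft -2.25 fr 0.96 clock 7.55
```

>>> arm_command(targets=[[[0,-0.015,-0.034],[0,0,0]],[[0,-0.03,-0.068],[0,0,0]],[[0,-0.046,-0.102],[0,0,0]],[[0,-0.046,-0.102],[0,0,0]],[[0,-0.046,-0.102],[0,0,0]]])

```text
clock: 7.97
eef_pos: [623.9, 30.7, 274.9]
orientation: [[-0.235, 0.0, -0.972], [0.972, -0.001, -0.235], [-0.001, -1.0, -0.0]]
wrist_force: [-0.4, -6.1, 0.4]
finger_gap: 39.4
```

```bash
python3 -c "from h import *;chk()"
```

```text
changed px 0 weight patch 73.8 th 1.158 r 220.3 ft -1.00 fr 1.05 clock 8.02
```

>>> arm_command(targets=[[[0,-0.015,-0.034],[0,0,0]],[[0,-0.029,-0.068],[0,0,0]],[[0,-0.044,-0.103],[0,0,0]],[[0,-0.044,-0.103],[0,0,0]],[[0,-0.044,-0.103],[0,0,0]]])

```text
clock: 8.43
eef_pos: [628.0, 31.7, 276.6]
orientation: [[-0.235, 0.0, -0.972], [0.972, -0.001, -0.235], [-0.001, -1.0, -0.0]]
wrist_force: [-0.8, -6.2, 1.5]
finger_gap: 39.1
```

```bash
python3 -c "from h import *;chk()"
```

```text
changed px 0 weight patch 74.0 th 1.179 r 220.3 ft -1.54 fr 1.26 clock 8.48
```

>>> arm_command(targets=[[[0,-0.014,-0.035],[0,0,0]],[[0,-0.028,-0.07],[0,0,0]],[[0,-0.042,-0.104],[0,0,0]],[[0,-0.042,-0.104],[0,0,0]],[[0,-0.042,-0.104],[0,0,0]]])

```text
clock: 8.9
eef_pos: [631.9, 32.6, 278.3]
orientation: [[-0.235, 0.0, -0.972], [0.972, -0.001, -0.235], [-0.001, -1.0, 0.0]]
wrist_force: [-1.6, -5.8, 1.1]
finger_gap: 39.4
```

```bash
python3 -c "from h import *;chk()"
```

```text
changed px 1 weight patch 74.0 th 1.199 r 220.4 ft -1.30 fr 1.79 clock 8.95
```

>>> arm_command(targets=[[[0,-0.013,-0.035],[0,0,0]],[[0,-0.026,-0.07],[0,0,0]],[[0,-0.04,-0.105],[0,0,0]],[[0,-0.04,-0.105],[0,0,0]],[[0,-0.04,-0.105],[0,0,0]]])

```text
clock: 9.37
eef_pos: [636.1, 33.6, 279.9]
orientation: [[-0.235, 0.0, -0.972], [0.972, -0.001, -0.235], [-0.001, -1.0, -0.0]]
wrist_force: [-0.7, -5.5, 0.7]
finger_gap: 39.5
```

```bash
python3 -c "from h import *;chk()"
```

```text
changed px 42 weight patch 74.6 th 1.219 r 220.4 ft -1.81 fr 1.92 clock 9.42
```

```bash
python3 -c "
from h import *;chk()"; cp pics/c.png pics/c2.png
```

```text
changed px 0 weight patch 74.3 th 1.219 r 220.4 ft -1.58 fr 2.25 clock 9.47
```

View pics/c2.png

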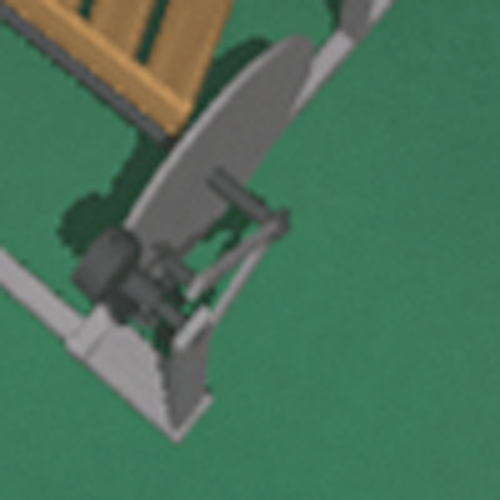

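The weight has just begun to lift, to (105,262), so the pin is now throwing the prop. I'll use shorter steps from here.

>>> arm_command(targets=[[[0,-0.009,-0.024],[0,0,0]],[[0,-0.018,-0.048],[0,0,0]],[[0,-0.026,-0.07],[0,0,0]],[[0,-0.026,-0.07],[0,0,0]],[[0,-0.026,-0.07],[0,0,0]]])

```text
clock: 9.88
eef_pos: [638.8, 34.3, 280.9]
orientation: [[-0.235, 0.0, -0.972], [0.972, -0.001, -0.235], [-0.001, -1.0, -0.0]]
wrist_force: [-1.0, -5.7, 1.6]
finger_gap: 39.4
```

```bash
python3 -c "from h import *;chk()"
```

```text
changed px 18 weight patch 76.0 th 1.233 r 220.4 ft -2.23 fr 1.32 clock 9.93
```

>>> arm_command(targets=[[[0,-0.008,-0.024],[0,0,0]],[[0,-0.016,-0.048],[0,0,0]],[[0,-0.024,-0.071],[0,0,0]],[[0,-0.024,-0.071],[0,0,0]],[[0,-0.024,-0.071],[0,0,0]]])

```text
clock: 10.35
eef_pos: [641.5, 35.0, 281.9]
orientation: [[-0.235, 0.0, -0.972], [0.972, -0.001, -0.235], [-0.001, -1.0, -0.0]]
wrist_force: [-0.9, -5.5, 1.3]
finger_gap: 39.9
```

```bash
python3 -c "from h import *;chk()"
```

```text
changed px 38 weight patch 76.4 th 1.247 r 220.4 ft -1.07 fr 2.37 clock 10.4
```

>>> arm_command(targets=[[[0,-0.008,-0.024],[0,0,0]],[[0,-0.016,-0.048],[0,0,0]],[[0,-0.024,-0.071],[0,0,0]],[[0,-0.024,-0.071],[0,0,0]],[[0,-0.024,-0.071],[0,0,0]]])

```text
clock: 10.82
eef_pos: [644.3, 35.6, 282.9]
orientation: [[-0.234, 0.0, -0.972], [0.972, -0.001, -0.234], [-0.001, -1.0, -0.0]]
wrist_force: [-1.0, -5.2, 0.9]
finger_gap: 39.5
```

```bash
python3 -c "from h import *;chk()"
```

```text
changed px 33 weight patch 75.6 th 1.260 r 220.4 ft -1.25 fr 1.30 clock 10.87
```

>>> arm_command(targets=[[[0,-0.008,-0.024],[0,0,0]],[[0,-0.015,-0.048],[0,0,0]],[[0,-0.022,-0.072],[0,0,0]],[[0,-0.022,-0.072],[0,0,0]],[[0,-0.022,-0.072],[0,0,0]]])

```text
clock: 11.28
eef_pos: [647.1, 36.3, 283.8]
orientation: [[-0.235, 0.0, -0.972], [0.972, -0.001, -0.235], [-0.001, -1.0, -0.0]]
wrist_force: [-0.4, -6.3, 2.6]
finger_gap: 39.5
```

```bash
python3 -c "from h import *;chk()"; cp pics/c.png pics/c3.png
```

```text
changed px 52 weight patch 73.5 th 1.274 r 220.5 ft -2.41 fr 2.69 clock 11.33
```

View pics/c3.png

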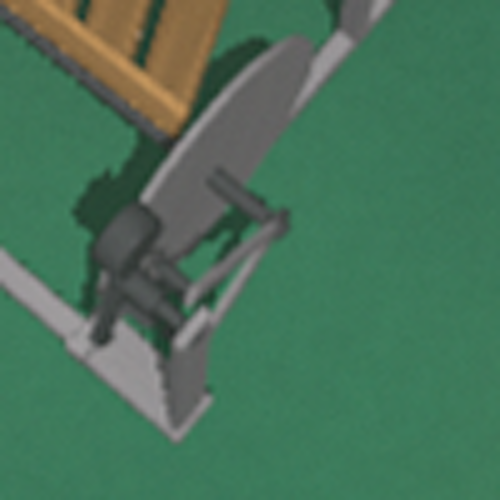

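The weight is nearly upright, at (128,238), so I continue.

>>> arm_command(targets=[[[0,-0.008,-0.024],[0,0,0]],[[0,-0.015,-0.048],[0,0,0]],[[0,-0.022,-0.072],[0,0,0]],[[0,-0.022,-0.072],[0,0,0]],[[0,-0.022,-0.072],[0,0,0]]])

```text
clock: 11.75
eef_pos: [649.8, 36.9, 284.7]
orientation: [[-0.235, 0.0, -0.972], [0.972, -0.001, -0.235], [-0.001, -1.0, -0.0]]
wrist_force: [-0.9, -7.1, 0.9]
finger_gap: 39.4
```

```bash
python3 -c "from h import *;chk()"
```

```text
changed px 0 weight patch 73.4 th 1.287 r 220.5 ft -2.03 fr 3.05 clock 11.8
```

>>> arm_command(targets=[[[0,-0.007,-0.024],[0,0,0]],[[0,-0.014,-0.048],[0,0,0]],[[0,-0.021,-0.072],[0,0,0]],[[0,-0.021,-0.072],[0,0,0]],[[0,-0.021,-0.072],[0,0,0]]])

```text
clock: 12.22
eef_pos: [652.3, 37.5, 285.4]
orientation: [[-0.234, -0.0, -0.972], [0.972, -0.001, -0.234], [-0.001, -1.0, 0.001]]
wrist_force: [-3.8, -7.2, 2.8]
finger_gap: 39.2
```

```bash
python3 -c "from h import *;chk()"; cp pics/c.png pics/c4.png
```

```text
changed px 0 weight patch 73.5 th 1.299 r 220.5 ft -4.66 fr 2.91 clock 12.27
```

View pics/c4.png

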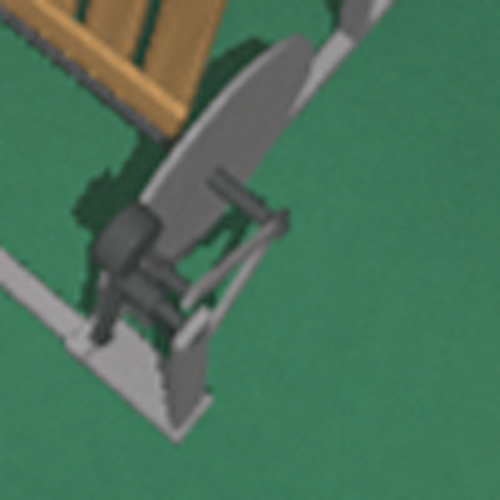

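The force now stands out from the baseline: ft is -4.7 N against about -2 N. The weight has stayed tipped since 1.274 rad, which fits the end stop being 0.015 rad further on. I'll press about 0.8 mm more to confirm.

>>> arm_command(targets=[[[0,-0.003,-0.01],[0,0,0]],[[0,-0.006,-0.02],[0,0,0]],[[0,-0.006,-0.02],[0,0,0]],[[0,-0.006,-0.02],[0,0,0]]])

```text
clock: 12.6
eef_pos: [652.9, 37.6, 285.6]
orientation: [[-0.234, -0.001, -0.972], [0.972, -0.001, -0.234], [-0.001, -1.0, 0.001]]
wrist_force: [-5.4, -6.9, 1.6]
finger_gap: 39.4
```

```bash
python3 -c "
from h import *;chk()
ex=np.array([.972,.235]);o=bot.get_obs();th0=tang(o['eef_pos'],o['wrist_force'],702,22.)[0];r=220.3
for t in [1.27,1.24,1.2,1.16,1.12,1.08,1.04,1.0,.96,.92,.88,.84,.8]:
    print(t,'y %.3f z %.3f'%(-r*(np.sin(t)-np.sin(th0))/40,-r*(np.cos(th0)-np.cos(t))/40))
for t0 in (.8,.4):
  for k in range(1,13):
    t=t0-.04*k if t0==.8 else max(t0-.035*k,0);print(t0,round(t,3),'y %.3f z %.3f'%(-r*(np.sin(t)-np.sin(t0))/40,-r*(np.cos(t0)-np.cos(t))/40))
"
```

```text
changed px 0 weight patch 73.4 th 1.302 r 220.5 ft -5.88 fr 3.96 clock 12.65
1.27 y 0.050 z 0.171
1.24 y 0.101 z 0.328
1.2 y 0.177 z 0.535
1.16 y 0.261 z 0.738
1.12 y 0.353 z 0.938
1.08 y 0.453 z 1.135
1.04 y 0.560 z 1.327
1.0 y 0.676 z 1.515
0.96 y 0.798 z 1.698
0.92 y 0.928 z 1.875
0.88 y 1.065 z 2.048
0.84 y 1.209 z 2.215
0.8 y 1.359 z 2.376
0.8 0.76 y 0.157 z 0.155
0.8 0.72 y 0.319 z 0.303
0.8 0.68 y 0.488 z 0.445
0.8 0.64 y 0.662 z 0.580
0.8 0.6 y 0.841 z 0.708
0.8 0.56 y 1.025 z 0.829
0.8 0.52 y 1.214 z 0.942
0.8 0.48 y 1.408 z 1.048
0.8 0.44 y 1.605 z 1.146
0.8 0.4 y 1.806 z 1.236
0.8 0.36 y 2.011 z 1.317
0.8 0.32 y 2.218 z 1.391
0.4 0.365 y 0.179 z 0.072
0.4 0.33 y 0.360 z 0.138
0.4 0.295 y 0.543 z 0.197
0.4 0.26 y 0.729 z 0.250
0.4 0.225 y 0.916 z 0.296
0.4 0.19 y 1.105 z 0.336
0.4 0.155 y 1.294 z 0.369
0.4 0.12 y 1.485 z 0.395
0.4 0.085 y 1.677 z 0.415
0.4 0.05 y 1.869 z 0.428
0.4 0.015 y 2.062 z 0.434
0.4 0 y 2.145 z 0.435
```

The stop is confirmed: the force rises with compression and the prop stays tipped. Now I lower gently.

>>> arm_command(targets=[[[0,0.02,0.07],[0,0,0]],[[0,0.05,0.171],[0,0,0]],[[0,0.101,0.328],[0,0,0]],[[0,0.177,0.535],[0,0,0]],[[0,0.261,0.738],[0,0,0]],[[0,0.353,0.938],[0,0,0]],[[0,0.453,1.135],[0,0,0]],[[0,0.56,1.327],[0,0,0]],[[0,0.676,1.515],[0,0,0]],[[0,0.798,1.698],[0,0,0]],[[0,0.86,1.79],[0,0,0]],[[0,0.86,1.79],[0,0,0]]])

```text
clock: 13.65
eef_pos: [583.7, 21.1, 251.0]
orientation: [[-0.235, 0.001, -0.972], [0.972, -0.0, -0.235], [-0.001, -1.0, -0.001]]
wrist_force: [3.6, -4.6, -3.2]
finger_gap: 39.6
```

```bash
python3 -c "
from h import *;chk()"
```

```text
changed px 100 weight patch 72.3 th 0.942 r 220.2 ft -0.78 fr -3.52 clock 13.7
```

>>> arm_command(targets=[[[0,0.07,0.092],[0,0,0]],[[0,0.14,0.185],[0,0,0]],[[0,0.21,0.27],[0,0,0]],[[0,0.281,0.354],[0,0,0]],[[0,0.335,0.416],[0,0,0]],[[0,0.335,0.416],[0,0,0]]])

```text
clock: 14.2
eef_pos: [567.5, 17.2, 237.5]
orientation: [[-0.235, 0.001, -0.972], [0.972, -0.001, -0.235], [-0.001, -1.0, -0.0]]
wrist_force: [2.6, -5.1, -2.2]
finger_gap: 39.2
```

```bash
python3 -c "
from h import *;chk();boardang()"; cp pics/c.png pics/c5.png
```

```text
changed px 31 weight patch 72.1 th 0.845 r 220.2 ft -0.66 fr -1.19 clock 14.25
scene board 0.838 4093
[567.7  17.3 237.7] [ 1.6 -5.5 -1.3] 39.2
```

View pics/c5.png

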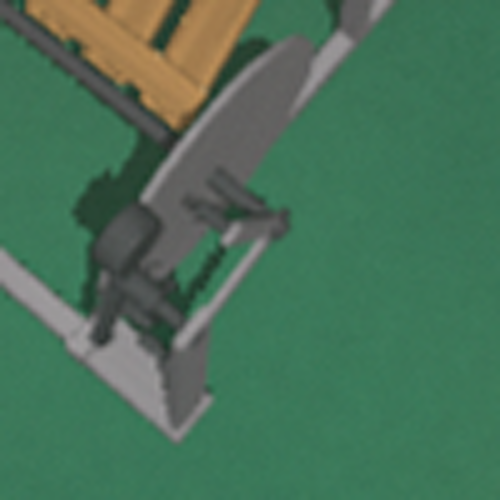

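The board is past the fourth notch without catching, at 0.84 rad, and the prop is still tipped at (128,238). I continue down.

>>> arm_command(targets=[[[0,0.15,0.162],[0,0,0]],[[0,0.305,0.317],[0,0,0]],[[0,0.468,0.467],[0,0,0]],[[0,0.635,0.609],[0,0,0]],[[0,0.809,0.745],[0,0,0]],[[0,0.987,0.874],[0,0,0]],[[0,1.171,0.996],[0,0,0]],[[0,1.359,1.11],[0,0,0]],[[0,1.552,1.217],[0,0,0]],[[0,1.749,1.315],[0,0,0]],[[0,1.95,1.406],[0,0,0]],[[0,1.95,1.406],[0,0,0]]])

```text
clock: 15.3
eef_pos: [512.5, 4.1, 158.7]
orientation: [[-0.235, -0.0, -0.972], [0.972, -0.0, -0.235], [-0.0, -1.0, 0.0]]
wrist_force: [2.1, -4.9, -1.4]
finger_gap: 39.1
```

```bash
python3 -c "
from h import *;chk();boardang()"
```

```text
changed px 110 weight patch 72.0 th 0.402 r 220.2 ft -1.10 fr -0.66 clock 15.35
scene board 0.401 4086
[512.8   4.1 159.3] [ 1.  -3.6 -1.3] 39.5
```

>>> arm_command(targets=[[[0,0.179,0.072],[0,0,0]],[[0,0.36,0.138],[0,0,0]],[[0,0.543,0.197],[0,0,0]],[[0,0.729,0.25],[0,0,0]],[[0,0.916,0.296],[0,0,0]],[[0,1.105,0.336],[0,0,0]],[[0,1.294,0.369],[0,0,0]],[[0,1.485,0.395],[0,0,0]],[[0,1.677,0.415],[0,0,0]],[[0,1.869,0.428],[0,0,0]],[[0,1.98,0.432],[0,0,0]],[[0,1.98,0.432],[0,0,0]]])

```text
clock: 16.4
eef_pos: [496.0, 0.1, 79.6]
orientation: [[-0.235, -0.0, -0.972], [0.972, -0.0, -0.235], [-0.0, -1.0, 0.0]]
wrist_force: [1.4, -5.4, -0.6]
finger_gap: 39.4
```

```bash
python3 -c "
from h import *;chk();boardang()"
```

```text
changed px 132 weight patch 74.3 th 0.032 r 220.0 ft -0.77 fr 1.52 clock 16.45
scene board 0.033 3648
[4.96e+02 1.00e-01 8.00e+01] [-0.3 -5.5 -0.7] 39.4
```

>>> arm_command(targets=[[[0,0.06,0],[0,0,0]],[[0,0.11,0],[0,0,0]],[[0,0.16,0],[0,0,0]],[[0,0.16,0],[0,0,0]],[[0,0.16,0],[0,0,0]]])

```text
clock: 16.92
eef_pos: [495.9, 0.1, 73.8]
orientation: [[-0.235, -0.0, -0.972], [0.972, -0.0, -0.235], [-0.0, -1.0, 0.0]]
wrist_force: [-1.5, -5.8, -0.9]
finger_gap: 39.0
```

```bash
python3 -c "
from h import *;chk();boardang()"; cp pics/c.png pics/c6.png
```

```text
changed px 120 weight patch 72.8 th 0.004 r 220.0 ft -0.54 fr 2.62 clock 16.97
scene board 0.005 3609
[4.959e+02 1.000e-01 7.390e+01] [-1.3 -6.  -0.5] 39.3
```

View pics/c6.png

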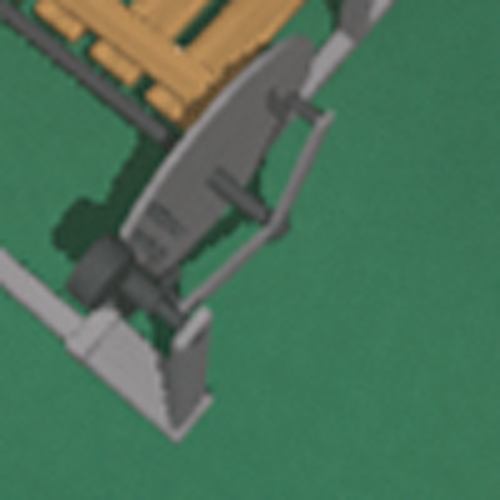

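The board is at about 0.005 rad, and the prop has swung in again with the weight back at (95,270). I'll nudge down a millimetre to confirm the rest.

>>> arm_command(targets=[[[0,0.02,0],[0,0,0]],[[0,0.03,0],[0,0,0]],[[0,0.03,0],[0,0,0]],[[0,0.03,0],[0,0,0]]])

```text
clock: 17.35
eef_pos: [495.9, 0.1, 73.0]
orientation: [[-0.235, 0.0, -0.972], [0.972, -0.001, -0.235], [-0.001, -1.0, 0.0]]
wrist_force: [-2.2, -5.8, 3.7]
finger_gap: 39.2
```

```bash
python3 -c "
from h import *;chk()
t0=.003;r=220.2
for t in [.04,.08,.12,.16,.2,.24,.28,.32,.36,.4,.44,.48,.5,.515]: print(t,'y %.3f z %.3f'%(-r*(np.sin(t)-np.sin(t0))/40,-r*(np.cos(t0)-np.cos(t))/40))
t0=.4
for t in [.42,.44,.46,.48,.5,.515,.52]: print(t,'y %.3f z %.3f'%(-r*(np.sin(t)-np.sin(t0))/40,-r*(np.cos(t0)-np.cos(t))/40))
"
```

```text
changed px 0 weight patch 73.0 th -0.000 r 219.9 ft 4.77 fr 4.97 clock 17.4
0.04 y -0.204 z -0.004
0.08 y -0.423 z -0.018
0.12 y -0.643 z -0.040
0.16 y -0.861 z -0.070
0.2 y -1.077 z -0.110
0.24 y -1.292 z -0.158
0.28 y -1.505 z -0.214
0.32 y -1.715 z -0.279
0.36 y -1.923 z -0.353
0.4 y -2.127 z -0.435
0.44 y -2.328 z -0.524
0.48 y -2.526 z -0.622
0.5 y -2.623 z -0.674
0.515 y -2.695 z -0.714
0.42 y -0.101 z -0.044
0.44 y -0.201 z -0.090
0.46 y -0.300 z -0.138
0.48 y -0.398 z -0.188
0.5 y -0.495 z -0.239
0.515 y -0.568 z -0.279
0.52 y -0.592 z -0.293
```

The board is flat, with contact felt at +4 N. Now I raise it to about 0.515 rad, past the 0.48 catch point and below the third notch.

>>> arm_command(targets=[[[0,-0.204,-0.004],[0,0,0]],[[0,-0.423,-0.018],[0,0,0]],[[0,-0.643,-0.04],[0,0,0]],[[0,-0.861,-0.07],[0,0,0]],[[0,-1.077,-0.11],[0,0,0]],[[0,-1.292,-0.158],[0,0,0]],[[0,-1.505,-0.214],[0,0,0]],[[0,-1.715,-0.279],[0,0,0]],[[0,-1.923,-0.353],[0,0,0]],[[0,-2.127,-0.435],[0,0,0]],[[0,-2.127,-0.435],[0,0,0]]])

```text
clock: 18.32
eef_pos: [513.1, 4.2, 158.8]
orientation: [[-0.235, 0.0, -0.972], [0.972, -0.001, -0.235], [-0.001, -1.0, 0.0]]
wrist_force: [-2.5, -6.8, -1.0]
finger_gap: 39.3
```

>>> arm_command(targets=[[[0,-0.101,-0.044],[0,0,0]],[[0,-0.201,-0.09],[0,0,0]],[[0,-0.3,-0.138],[0,0,0]],[[0,-0.398,-0.188],[0,0,0]],[[0,-0.495,-0.239],[0,0,0]],[[0,-0.568,-0.279],[0,0,0]],[[0,-0.568,-0.279],[0,0,0]],[[0,-0.568,-0.279],[0,0,0]],[[0,-0.568,-0.279],[0,0,0]]])

```text
clock: 19.07
eef_pos: [523.4, 6.7, 180.2]
orientation: [[-0.235, -0.001, -0.972], [0.972, -0.001, -0.235], [-0.001, -1.0, 0.001]]
wrist_force: [0.0, -6.3, -2.5]
finger_gap: 39.3
```

```bash
python3 -c "
from h import *;chk();boardang()"
```

```text
changed px 107 weight patch 72.4 th 0.510 r 219.7 ft -2.29 fr 1.84 clock 19.12
scene board 0.503 4161
[523.4   6.7 180.3] [-1.2 -6.7 -1.1] 39.1
```

>>> arm_command(targets=[[[0,0.065,0.035],[0,0,0]],[[0,0.131,0.07],[0,0,0]],[[0,0.18,0.095],[0,0,0]],[[0,0.229,0.121],[0,0,0]],[[0,0.266,0.139],[0,0,0]],[[0,0.303,0.156],[0,0,0]],[[0,0.343,0.175],[0,0,0]],[[0,0.343,0.175],[0,0,0]],[[0,0.343,0.175],[0,0,0]]])

```text
clock: 19.92
eef_pos: [517.0, 5.2, 167.1]
orientation: [[-0.235, 0.0, -0.972], [0.972, -0.0, -0.235], [-0.001, -1.0, -0.0]]
wrist_force: [-2.8, -5.4, 4.1]
finger_gap: 39.2
```

```bash
python3 -c "
from h import *;chk();boardang()"
```

```text
changed px 5 weight patch 72.5 th 0.443 r 219.4 ft 1.89 fr 4.83 clock 19.97
scene board 0.436 4132
[517.    5.2 167.1] [-2.3 -5.5  3.8] 39.3
```

The prop is carrying the board: the force has reversed to +2 N at 0.44 rad. I release.

>>> arm_command(targets=[[[0,0,0],[0,0,0]],[[0,0,0],[0,0,0]],[[0,0,0],[0,0,0]],[[0,0,0],[0,0,0]],[[0,0,0],[0,0,0]],[[0,0,0],[0,0,0]]], claw=75)

```text
clock: 20.52
eef_pos: [517.0, 5.5, 166.9]
orientation: [[-0.235, -0.0, -0.972], [0.972, 0.0, -0.235], [0.0, -1.0, 0.0]]
wrist_force: [-0.1, 0.1, 0.5]
finger_gap: 74.8
```

```bash
python3 -c "
from h import *;boardang()"
```

```text
scene board 0.437 4143
[517.    5.5 166.9] [-0.1  0.1  0.5] 74.8
```

>>> arm_command(targets=[[[0,-0.4,0],[0,0,0]],[[0,-0.8,0],[0,0,0]],[[0,-1.3,0],[0,0,0]],[[0,-1.8,0],[0,0,0]],[[0,-2.3,0],[0,0,0]],[[0,-2.8,0.3],[0,0,0]],[[0,-3.2,0.6],[0,0,0]],[[0,-3.2,0.6],[0,0,0]],[[0,-3.2,0.6],[0,0,0]],[[0,-3.2,0.6],[0,0,0]]])

```text
clock: 21.4
eef_pos: [493.8, -0.2, 294.2]
orientation: [[-0.235, -0.0, -0.972], [0.972, 0.0, -0.235], [0.0, -1.0, 0.0]]
wrist_force: [-0.2, 0.7, -0.0]
finger_gap: 75.1
```

```bash
python3 -c "
from h import *;boardang('end')
W=snap('scene')[2]
for q in [(250,135),(286,100),(435,268)]: print(q,W[q[1],q[0]].round())"
```

```text
scene board 0.437 4144
[ 4.938e+02 -2.000e-01  2.942e+02] [-0.2  0.7 -0. ] 75.1
(250, 135) [ 620. -340.   69.]
(286, 100) [ 471. -338.  142.]
(435, 268) [444. 346.  36.]
```

View pics/end.png

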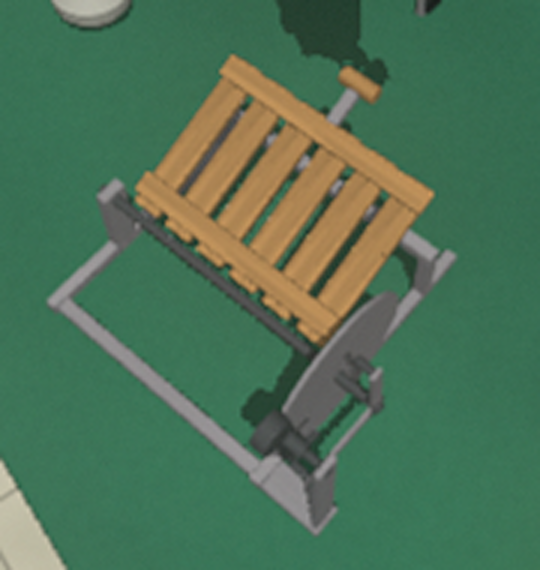

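The board rests on the prop with its handle free at (358,85) in the crop. The weight is on the far side at (270,435), and the gripper is clear. I hand the job in.

```bash
python3 -c "
from h import *;close_job()"
```

```text
the job is handed in; nothing more can be done
```

The board now rests at its second notch, let go and free of the gripper. I handed the job in at about 21.5 s; the hand-in gives no verdict.

- **Top:** I pinched the handle with the board at its fourth notch (0.88 rad). I raised it until the prop's weight tipped, at about 1.27 rad. The end stop was felt at about 1.29 rad and pressed to about 6 N in total along the swing, including roughly 2 N that was there before contact.
- **Flat:** I lowered it at about 0.5 rad/s, and it passed the fourth notch without catching. It lay flat at about 0 rad, with contact felt, and the weight had swung back in.
- **Second notch:** I raised it to about 0.51 rad and let it down. At about 0.44 rad the force reversed, showing the prop was carrying it, and I opened the gripper and backed off.

**Last checks:** the camera measured the board at 0.437 rad twice, after release and after the arm withdrew, and the wrist force was about zero. Spot depth readings on the bowl, canister and lid matched the start within 2 mm. Camera and arm-based board angles differed by at most 0.007 rad where I compared them, and no check failed.

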